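# Measure the tray bay with a tape and lock the reading

## Task

Measure the tray bay: hook the end of the tape measure over the far side of the low rail, back the case away along the table until its back butts against the white stop block, square to the rail, then press the lock on top of the case fully down so that the reading stays. Leave the tape standing there, still hooked, and do not shift the potato halves or the beaker standing around the bay.

Things in the scene. Friction and masses are not known exactly. Their poses are not given: they have to be found in the camera images.
- tape: tape measure standing upright: grey case with black sides 84 mm long (its x), 36 mm wide (its y, the sides to grip), 61 mm high, about 0.45 kg. Origin: centre of the underside. +x points the way the blade comes out, z up. The mouth is in the front face at x = +42 mm, the back face is at x = -42 mm. Rubber foot: its friction outweighs the blade's spring, so the case stays where it is put down
- hook (a point): the end hook: a steel tab 2 mm thick, 24 mm wide, hanging from the blade's end to 5 mm above the table when the case stands on it. This point: middle of the tab's lower edge on its inner face (which looks back to the case); with the blade in, at x = 66 mm, y = 0, z = 5 mm of the tape
- blade (a joint): how far the white blade is drawn out beyond its rest, m: 0 in, 0.15 at most. The blade is stiff, 22 mm wide, 2 mm thick, its underside 14 mm above the case's foot; at 0 it still sticks out 26 mm from the mouth. A spring of about 1 N pulls it in
- tape_back (a point): middle of the case's flat back face, 42 mm behind the tape's origin, 32 mm up
- lock (a joint): the lock, pushed down, m: 0 free (as at the start), 0.005 fully down and locked. It stays where it is left and cannot easily be lifted again. About 8 N presses it home
- lock_top (a point): centre of the top of the lock: a ribbed black pad 22 by 20 mm on top of the case, nearer the front (x = 18 mm, y = 0 of the tape), top 68 mm above the case's foot when free; 7 mm proud of the case when free, 2 mm when locked
- rail: low dark steel rail fixed to the table: upright flat bar 4 mm thick (its x, -2 to +2 mm), 200 mm long (its y), 11 mm high, two flat feet with screws near its ends on its far side (-x). Origin: centre of the underside. +x points from the rail across the bay to the stop block; the far side, where the hook belongs, is -x
- stop: white plastic stop block fixed to the table: 50 mm (x) by 100 mm (y) by 36 mm high, two bolts on top up to 48 mm. Origin: centre of the underside. Its axes are parallel to the rail's; the face to butt against is at its x = -25 mm and looks to the rail
- potato_a: half a sweet potato, cut face down, 64 mm across, 31 mm high, bystander; origin under its centre
- potato_b: smaller half sweet potato, cut face down, 54 mm across, 31 mm high, bystander; origin under its centre
- beaker: white plastic beaker, 72 mm across, 95 mm high, bystander; origin under its centre
Things that resemble listed ones, but are neither listed nor needed, are in the scene too. Leave any purple look-alike of the tape alone. What is shaped like the rail but red is not meant.

How it is judged:
By the outcome, as a careful person would: the job done as asked, in the order asked, and still so for the second after the job is handed in, with the robot touching nothing.
It also fails if it takes over 43 s, if anything falls off the work surface, if the arm or the gripper's body presses on something with over 40 N, if the wrist force passes 120 N, or if a joint passes its speed limit or range.

## Robot

A 6-joint arm with a two-finger parallel gripper is mounted at the origin on the work surface. World frame = base frame: x ahead of the robot, y to its left, z up, the work surface at z = 0. Lengths are in m, angles in rad, forces in N, time in s.
With the tool pointing down it reaches from about 0.425 to 1.125 m from the base axis. Payload 14.9 kg.
Tool frame: the origin (TCP) lies between the finger pads; the fingertips stand 25 mm ahead of it and the grasp point (between the pads) lies 6 mm ahead of it; y points along the fingers, x is the direction in which the jaws open and shut, and the axes are right-handed (so a half turn about y gives the same grasp; the last joint's range is limited). The gripper opens to 91 mm and grips with 3 to 60 N. Pads are 32 mm wide; open, the fingers measure 118 mm over their backs; the gripper's body (76 mm by 178 mm) begins 60 mm behind the grasp point.
Start: joints at [1.257, 0.379, 1.734, -0, 1.028, -0.033], TCP at [0.194, 0.673, 0.239] pointing down, gripper open.
Joint ranges: [-2.77, 2.77], [-0.74, 2.19], [0, 2.66], [-1.06, 4.2], [0.31, 2.87], [-3.08, 3.08]. Speed limits (rad/s): [1.89, 1.89, 2.39, 3.14, 3.14, 3.14].

## Interface

Orientations are given as a rotation vector (axis times angle).
In Python, from plant import read_state, read_camera, close_job gives the robot as it stands.
- The arm moves only by the shell command python3 -m jog 'ROWS' [FORCE]. ROWS is text: rows parted by semicolons, each of 7 numbers parted by spaces: the turn, a rotation vector about the world's x, y, z in degrees, then the shift along the world's x, y, z in m, then the gripper command: -1 is shut, 1 is fully open, values between are in proportion. In form: wx wy wz x y z claw; .... A call has 1 to 10 rows; each row is the pose to reach, as a shift and turn from the pose commanded when the call began; what a row does not reach only later rows make up. A row lasts 1/12 s, in which the tool goes at most 41.7 mm and 7.16 degrees, less where a joint would pass 70% of its speed; a pose out of reach is approached as far as the arm can. A call with a gripper value outside its range is refused whole. The fingers move at their own pace and stop on an object; FORCE is the grip in N (left out, the last holds). Time passes only in rows, so rows that repeat a pose let the fingers close. It gives the time, the measured TCP pose, the force and the opening at its end, in the units of the state.
- read_state(): the state, without advancing time (a new reading comes with each control period).
- read_camera(name): name is "scene" or "top"; returns a dict with "img" (480x640x3 uint8, red, green, blue), "intrinsics" (3x3 intrinsics, pixels), "extrinsics" (4x4, takes a point from camera to world coordinates). Camera axes: x right, y down, z forward; pixel columns grow to the right and rows downward; lengths in m; the calibration is good to about 2 mm. A picture is of the moment at which its call begins. There is no depth.
- close_job(): hands the job in, once; it reports no verdict.
The state is a dict: "time_s": time; "joints": joint angles; "joint_velocities": joint speeds; "effort": joint torques, N m; "eef_pos": TCP position; "ee_rot": TCP orientation; "wrist_force": force on the tool from outside, world axes, zero at the start; "ft_torque": the same for the moment, N m; "grip_width": opening from 0.0 (shut) to 1.0 (fully open).
Only numpy, scipy, OpenCV 4.12 (cv2) and the standard library are available. Lean on these libraries where they do the work, as an engineer would, in place of code of your own. Each camera call takes 0.05 s, during which the arm holds its last target.

## Working session

There is one attempt and no reset: what is moved stays moved. The work goes in short steps, Python scripts to look and compute and a shell command to move; the robot and the scene stay as the last step left them, time stands still between calls to the robot, and variables do not carry over. Pictures are saved under pics/ and viewed, and the job is handed in when it is done.

```bash
ls; mkdir -p pics; python3 - <<'E'
from plant import *
import cv2,numpy as np
print(read_state())
for n in ["scene","top"]:
    c=read_camera(n); cv2.imwrite(f"pics/{n}0.png",c["img"][:,:,::-1]); print(n,c["intrinsics"],c["extrinsics"])
    np.savez(f"{n}0.npz",**c)
E
```

```text
pics
{'time_s': 0.0, 'joints': array([ 1.25669830e+00,  3.79422177e-01,  1.73470702e+00, -1.54912080e-05,
        1.02850184e+00, -3.32758323e-02]), 'joint_velocities': array([ 7.22125169e-04, -5.77396399e-04, -2.33143190e-04, -6.27697831e-04,
       -4.40270784e-05, -9.58262893e-04]), 'effort': array([ 2.14807791e-03, -7.63701224e+01, -4.34387147e+01,  6.52658008e-02,
        4.22343775e-02, -8.42349209e-05]), 'eef_pos': array([0.19389275, 0.67226901, 0.23831525]), 'ee_rot': array([-1.32967586, -0.99927537,  1.00067668]), 'wrist_force': array([-1.06367954, -0.56676591,  0.49799393]), 'ft_torque': array([ 0.02227158, -0.0115332 ,  0.00538391]), 'grip_width': 0.9966733704094778}
scene [[519.00472601   0.         325.5703962 ]
 [  0.         519.00472601 231.42184322]
 [  0.           0.           1.        ]] [[-0.69810546  0.43471661 -0.56892024  1.20914541]
 [ 0.71568463  0.44706301 -0.53659126  0.61935537]
 [ 0.02107806 -0.78176476 -0.62321712  0.8454199 ]
 [ 0.          0.          0.          1.        ]]
top [[474.20823671   0.         319.83419151]
 [  0.         474.20823671 240.61163145]
 [  0.           0.           1.        ]] [[ 2.46355714e-04 -9.96405200e-01  8.47149161e-02  4.29723386e-01]
 [-9.99966746e-01 -9.36007934e-04 -8.10123745e-03 -3.96335698e-02]
 [ 8.15140895e-03 -8.47101032e-02 -9.96372296e-01  1.10828896e+00]
 [ 0.00000000e+00  0.00000000e+00  0.00000000e+00  1.00000000e+00]]
```

View pics/scene0.png

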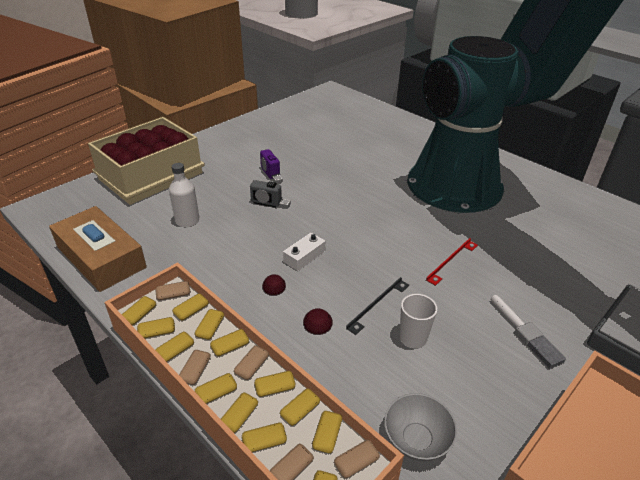

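View pics/top0.png

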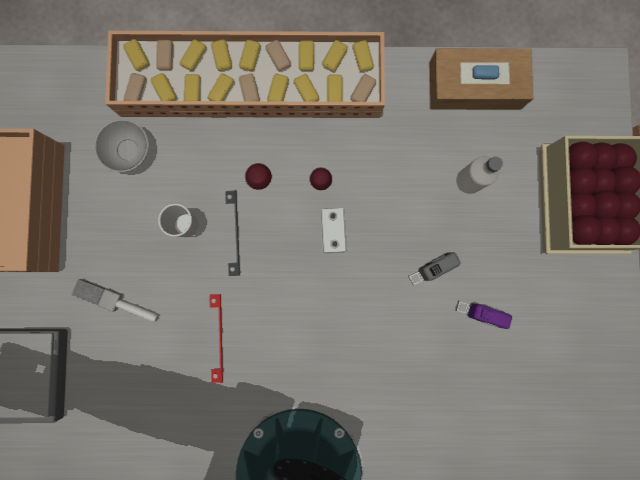

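The tape candidates in the top view are the grey one at (437,267) and the purple one at (489,315). I choose the grey one, as described. The rail candidates are dark at (236,233) and red at (218,338), so the dark one is meant. The stop is the white block at (333,230). The potatoes are at (258,176) and (320,178), and the beaker is at (176,220). I'll check these in close crops.

```bash
python3 - <<'E'
import cv2,numpy as np
a=np.load("top0.npz")["img"][:,:,::-1]; b=np.load("scene0.npz")["img"][:,:,::-1]
c1=cv2.resize(a[240:300,400:480],None,fx=5,fy=5,interpolation=cv2.INTER_CUBIC)
c2=cv2.resize(b[170:220,235:302],(400,300),interpolation=cv2.INTER_CUBIC)
c3=cv2.resize(a[180:285,215:355],(400,300),interpolation=cv2.INTER_CUBIC)
c4=cv2.resize(b[225:345,270:430],(400,300),interpolation=cv2.INTER_CUBIC)
cv2.imwrite("pics/crop0.png",np.vstack([np.hstack([c1,c2]),np.hstack([c3,c4])]))
E
```

```text
(no output)
```

View pics/crop0.png

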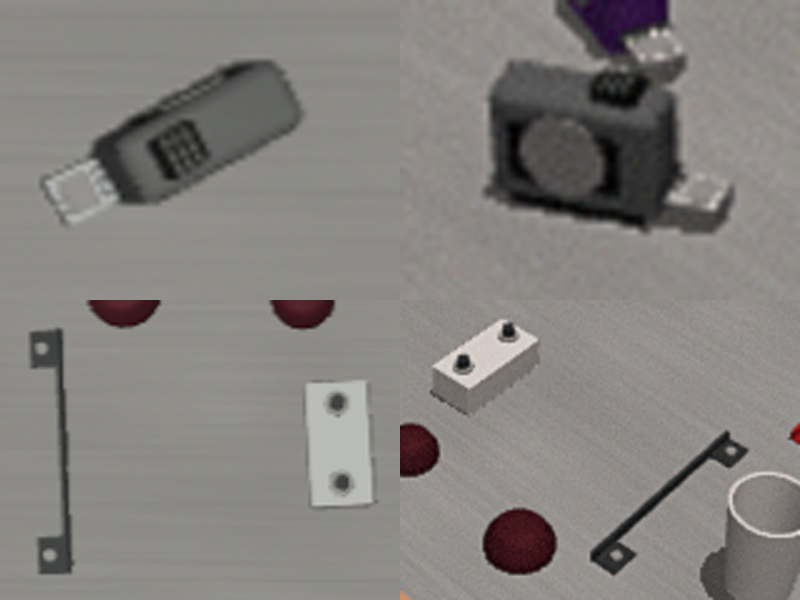

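The crops confirm it. The grey tape has its blade and hook to the lower left at top-view (413,278) and the lock pad nearer that end. The dark rail's feet are on the left, away from the stop. Next I'll measure.

```bash
cat > h.py <<'E'
import cv2,numpy as np
def load(n,i=0): return np.load(f"{n}{i}.npz")
def ray(c,p):
    d=np.linalg.inv(c["intrinsics"])@np.array([p[0],p[1],1.]); E=c["extrinsics"]
    return E[:3,3],E[:3,:3]@d
def plane(c,p,z):
    o,d=ray(c,p); return o+d*(z-o[2])/d[2]
def tri(c1,p1,c2,p2):
    o1,d1=ray(c1,p1);o2,d2=ray(c2,p2)
    s=np.linalg.lstsq(np.stack([d1,-d2],1),o2-o1,rcond=None)[0]
    a=o1+d1*s[0];b=o2+d2*s[1]; return (a+b)/2,np.linalg.norm(a-b)
def proj(c,P):
    E=c["extrinsics"];q=E[:3,:3].T@(np.array(P)-E[:3,3]);q=c["intrinsics"]@q;return q[:2]/q[2]
E
python3 - <<'E'
from h import *
T=load("top");S=load("scene")
def comps(c,mask,roi,mina=4):
    x0,y0,x1,y1=roi;m=np.zeros(mask.shape,np.uint8);m[y0:y1,x0:x1]=mask[y0:y1,x0:x1]
    n,l,s,ce=cv2.connectedComponentsWithStats(m)
    return [(i,s[i].tolist(),ce[i].round(2).tolist()) for i in range(1,n) if s[i][4]>=mina],l
g={n:load(n)["img"].astype(int).sum(2)/3 for n in("top","scene")}
# stop
for n,roi in(("top",(310,195,360,265)),("scene",(270,225,335,280))):
    m=(g[n]>175).astype(np.uint8);cc,l=comps(None,m,roi,20);print(n,"stop",cc)
    i=max(cc,key=lambda q:q[1][4])[0];pts=np.argwhere(l==i)[:,::-1].astype(np.float32)
    r=cv2.minAreaRect(cv2.convexHull(pts));print(r,cv2.boxPoints(r).tolist())
    # bolts
    m=(g[n]<100).astype(np.uint8);print("bolts",comps(None,m,roi,3)[0])
for n,roi in(("top",(220,185,250,280)),("scene",(340,270,415,340)),):
    m=(g[n]<80).astype(np.uint8);cc,l=comps(None,m,roi,20);print(n,"rail",cc)
for n,roi in(("top",(400,240,475,295)),("scene",(240,165,300,220))):
    print(n,np.percentile(g[n][roi[1]:roi[3],roi[0]:roi[2]],[1,10,50,90,99]))
# lock
print("lock",comps(None,(g["top"]<45).astype(np.uint8),(425,258,445,280))[0],comps(None,(g["scene"]<40).astype(np.uint8),(264,178,280,190))[0])
c=cv2.resize(load("top")["img"][180:285,222:252,::-1],None,fx=7,fy=5,interpolation=cv2.INTER_NEAREST)
d=cv2.resize(load("scene")["img"][170:220,240:300,::-1],None,fx=9,fy=9,interpolation=cv2.INTER_NEAREST)
cv2.imwrite("pics/c1.png",c);cv2.imwrite("pics/c2.png",d)
E
```

```text
top stop [(1, [323, 208, 22, 44, 712], [333.3, 229.73])]
((333.3461608886719, 229.7307586669922), (42.65644454956055, 20.246557235717773), 86.8201675415039) [[322.0553894042969, 208.99691772460938], [342.2707824707031, 207.87384033203125], [344.6369323730469, 250.464599609375], [324.4215393066406, 251.58767700195312]]
bolts [(1, [331, 213, 5, 6, 21], [332.62, 215.48]), (2, [332, 241, 5, 6, 21], [334.29, 243.38])]
scene stop [(1, [283, 233, 42, 27, 424], [303.78, 246.24])]
((303.8076477050781, 245.9615478515625), (15.808956146240234, 40.21576690673828), 56.3099365234375) [[282.6922607421875, 250.53846740722656], [316.15380859375, 228.2307891845703], [324.92303466796875, 241.38462829589844], [291.46148681640625, 263.69232177734375]]
bolts [(1, [310, 234, 6, 7, 27], [312.85, 236.96]), (2, [292, 247, 6, 6, 29], [294.76, 249.55]), (3, [282, 261, 15, 10, 26], [288.46, 265.5]), (4, [270, 274, 14, 6, 63], [275.4, 277.0])]
top rail [(2, [226, 190, 14, 86, 346], [234.36, 233.62])]
scene rail [(1, [346, 278, 63, 57, 434], [374.04, 306.09]), (4, [390, 324, 11, 16, 123], [395.6, 332.5])]
top [ 42.33333333  90.66666667 137.66666667 141.33333333 155.92      ]
scene [ 11.          44.33333333 138.33333333 145.         151.66666667]
lock [(1, [425, 262, 7, 4, 9], [427.78, 263.67]), (2, [437, 264, 4, 7, 8], [438.5, 266.75]), (5, [430, 268, 5, 8, 17], [432.12, 271.59])] [(1, [267, 182, 10, 6, 33], [271.36, 185.0])]
```

View pics/c2.png

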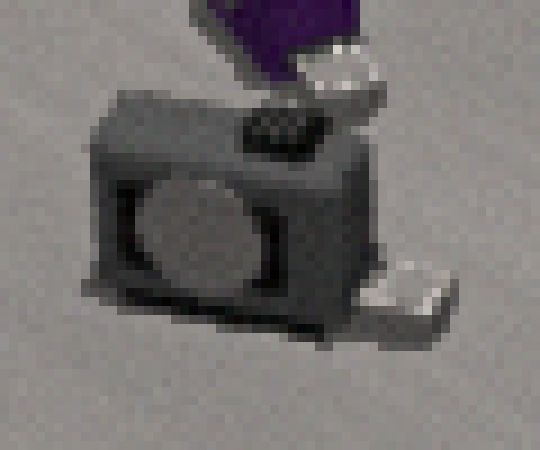

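View pics/c1.png

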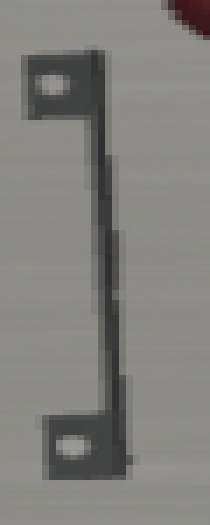

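```bash
python3 - <<'E'
from h import *
T=load("top");S=load("scene");np.set_printoptions(precision=4,suppress=True)
t=T["img"].astype(float).mean(2)
# rail line, subpixel dark centroid per row
P=[]
for v in range(204,261):
    w=np.clip(t[v,222:252].mean()-0,0,None); bg=np.median(t[v,222:252]); k=np.clip(bg-t[v,226:247]-15,0,None)
    P.append(((k*np.arange(226,247)).sum()/k.sum(),v))
P=np.float32(P);print("rail width px",)
vx,vy,x0,y0=cv2.fitLine(P,cv2.DIST_HUBER,0,.01,.01).ravel();print("res",np.std((P-[x0,y0])@[-vy,vx]))
f=lambda v:(x0+(v-y0)*vx/vy,v)
A=plane(T,f(190),.011);B=plane(T,f(275.5),.011);print("rail ends",A,B,np.linalg.norm(A-B))
u=(A-B)/np.linalg.norm(A-B);print("rail yaw of its y axis deg",np.degrees(np.arctan2(u[1],u[0])))
print("tri rail ends",tri(T,f(190),S,(402,279)),tri(T,f(275.5),S,(348,326)))
# stop
q=[(322.05,209),(342.3,207.9),(344.6,250.5),(324.4,251.6)]
Q=np.array([plane(T,p,.036) for p in q]);print("stop top corners",Q,[np.linalg.norm(Q[i]-Q[i-1]) for i in range(4)])
for a,b in(((332.6,215.5),(312.85,236.96)),((334.3,243.4),(294.76,249.55))):print("bolt tri",tri(T,a,S,b))
c=Q.mean(0);e=(Q[0]+Q[1]-Q[2]-Q[3]);print("stop c",c,"yaw y",np.degrees(np.arctan2(e[1],e[0])))
# tape
L=tri(T,(435.6,270),S,(271.9,184.4));print("lock tri",L,plane(T,(435.6,270),.068))
for a,b in(((408.4,276.6),(290.5,201.1)),((413.4,285),(288.3,204.7))):print("blade corner",tri(T,a,S,b),plane(T,a,.016))
m=(t<115).astype(np.uint8);m[:240]=0;m[295:]=0;m[:,:400]=0;m[:,475:]=0
n,l,s,ce=cv2.connectedComponentsWithStats(m);i=1+np.argmax(s[1:,4]);r=cv2.minAreaRect(np.argwhere(l==i)[:,::-1].astype(np.float32));bp=cv2.boxPoints(r);print(r)
R=np.array([plane(T,p,.061) for p in bp]);print(R)
# bright blade
m=((t>150)).astype(np.uint8);m[:265]=0;m[295:]=0;m[:,:400]=0;m[:,426:]=0
r=cv2.minAreaRect(np.argwhere(m)[:,::-1].astype(np.float32));print("blade",r,cv2.boxPoints(r).tolist())
print(np.array([plane(T,p,.016) for p in cv2.boxPoints(r)]))
for n,p in(("pa",(258,176)),("pb",(320.5,178.5)),("beaker",(176,220))):print(n,plane(T,p,.02 if n!="beaker" else .05))
E
```

```text
rail width px
res 0.13012825
rail ends [0.6417 0.15   0.011 ] [0.4421 0.1386 0.011 ] 0.1998780933931012
rail yaw of its y axis deg 3.2600570907179165
tri rail ends (array([0.5891, 0.1738, 0.1322]), np.float64(0.10677775936120454)) (array([ 0.4905,  0.1163, -0.1361]), np.float64(0.1306985382485258))
stop top corners [[ 0.5933 -0.0534  0.036 ]
 [ 0.5959 -0.0996  0.036 ]
 [ 0.4985 -0.1045  0.036 ]
 [ 0.4959 -0.0587  0.036 ]] [np.float64(0.09753300560136179), np.float64(0.046322506154274246), np.float64(0.09758189521124627), np.float64(0.04585779690715858)]
bolt tri (array([ 0.5592, -0.0607,  0.0825]), np.float64(0.03926174805202468))
bolt tri (array([ 0.5313, -0.097 , -0.0013]), np.float64(0.039598651877833776))
stop c [ 0.5459 -0.0791  0.036 ] yaw y 2.983849294136388
lock tri (array([ 0.4526, -0.3023,  0.0619]), np.float64(0.0036842736981808643)) [ 0.4537 -0.3022  0.068 ]
blade corner (array([ 0.4374, -0.2476,  0.0269]), np.float64(0.006757543969170755)) [ 0.4397 -0.2523  0.016 ]
blade corner (array([ 0.4211, -0.2687, -0.0051]), np.float64(0.002337440370750492)) [ 0.4205 -0.2635  0.016 ]
((438.3916931152344, 265.9681396484375), (18.355998992919922, 42.378414154052734), 61.38954162597656)
[[ 0.4581 -0.2593  0.061 ]
 [ 0.5031 -0.3427  0.061 ]
 [ 0.4674 -0.3614  0.061 ]
 [ 0.4227 -0.2781  0.061 ]]
blade ((415.8000793457031, 278.10003662109375), (9.838699340820312, 10.28591251373291), 63.43495178222656) [[409.00006103515625, 276.0000305175781], [418.2000732421875, 271.4000549316406], [422.60009765625, 280.2000427246094], [413.40008544921875, 284.8000183105469]]
[[ 0.4411 -0.2537  0.016 ]
 [ 0.4516 -0.2751  0.016 ]
 [ 0.4315 -0.2849  0.016 ]
 [ 0.4209 -0.2635  0.016 ]]
pa [0.6731 0.0955 0.02  ]
pb [ 0.6675 -0.05    0.02  ]
beaker [0.5658 0.2743 0.05  ]
```

```bash
python3 - <<'E'
from h import *
T=load("top");S=load("scene");np.set_printoptions(precision=4,suppress=True)
print("rail",tri(T,(232.9,190),S,(347.5,323)),tri(T,(238.5,275.5),S,(404,279.5)))
for a,b in(((334.3,243.4),(312.85,236.96)),((332.6,215.5),(294.76,249.55))):print("bolt",tri(T,a,S,b))
for a,b in(((413.4,285),(290.5,201.1)),((408.4,276.6),(288.3,204.7))):print("blade",tri(T,a,S,b))
# lock via both, blade axis dir
lock=plane(T,(435.6,270),.066)[:2]; end=(np.array([.4411,-.2537])+np.array([.4209,-.2635]))/2
d=end-lock;print("lock->end",np.linalg.norm(d),"yaw x",np.degrees(np.arctan2(d[1],d[0])))
R=np.array([[ 0.4581,-0.2593],[ 0.5031,-0.3427],[ 0.4674,-0.3614],[ 0.4227,-0.2781]])
d=R[0]-R[1];print(R.mean(0),np.degrees(np.arctan2(d[1],d[0])),np.linalg.norm(d),np.linalg.norm(R[1]-R[2]))
# reprojection into scene
for n,P in(("rail end",(.6417,.15,.011)),("rail end2",(.4421,.1386,.011)),("stop",(.4959,-.0587,.036)),("stop2",(.5933,-.0534,.036)),("lock",(*lock,.068))):print(n,proj(S,P))
E
```

```text
rail (array([0.6406, 0.1537, 0.0171]), np.float64(0.0003021794599306757)) (array([0.4394, 0.1442, 0.0013]), np.float64(0.009310269476638539))
bolt (array([ 0.5136, -0.0803,  0.0413]), np.float64(0.001807509029471202))
bolt (array([ 0.5772, -0.0767,  0.0409]), np.float64(0.0014328479436494011))
blade (array([ 0.4197, -0.264 ,  0.0094]), np.float64(0.0022143665865172225))
blade (array([ 0.4389, -0.252 ,  0.0129]), np.float64(0.0023600986421227405))
lock->end 0.049590415323766665 yaw x 117.28122315364324
[ 0.4628 -0.3104] 118.34989450139695 0.09476581662181782 0.04030111660984098
rail end [345.7854 324.2564]
rail end2 [399.8585 275.846 ]
stop [323.7722 239.3992]
stop2 [296.2792 258.8676]
lock [270.7206 182.4921]
```

```bash
python3 - <<'E'
from plant import *
from scipy.spatial.transform import Rotation as R
import numpy as np
s=read_state();print(R.from_rotvec(s["ee_rot"]).as_matrix().round(3))
m=R.from_rotvec(s["ee_rot"]).as_matrix();print(np.degrees(np.arctan2(m[1,0],m[0,0])),s["eef_pos"])
E
```

```text
[[ 0.277 -0.    -0.961]
 [ 0.961 -0.001  0.277]
 [-0.001 -1.     0.   ]]
73.91328188373845 [0.19388126 0.67227808 0.23837796]
```

```bash
r="0 0 -46 0.356 -0.472 0 1"; python3 -m jog '0 0 -46 0.356 -0.472 0 0.3;0 0 -46 0.356 -0.472 0 0.3;0 0 -46 0.356 -0.472 0 0.3;0 0 -46 0.356 -0.472 0 0.3;0 0 -46 0.356 -0.472 0 0.3;0 0 -46 0.356 -0.472 0 0.3;0 0 -46 0.356 -0.472 0 0.3;0 0 -46 0.356 -0.472 0 0.3;0 0 -46 0.356 -0.472 0 0.3;0 0 -46 0.356 -0.472 0 0.3' 30
```

```text
time_s: 0.93
eef_pos: [0.4456, 0.3381, 0.2389]
ee_rot: [-1.537, -0.382, 0.382]
wrist_force: [0.1, 0.4, -0.3]
grip_width: 0.648
```

```bash
python3 -m jog '0 0 0 0.02 -0.04 0 0.3;0 0 0 0.04 -0.08 0 0.3;0 0 0 0.05 -0.12 0 0.3;0 0 0 0.06 -0.16 0 0.3;0 0 0 0.065 -0.2 0 0.3;0 0 0 0.07 -0.24 0 0.3;0 0 0 0.07 -0.28 0 0.3;0 0 0 0.07 -0.32 0 0.3;0 0 0 0.065 -0.36 0 0.3;0 0 0 0.06 -0.4 0 0.3'; python3 -m jog '0 0 0 -0.01 -0.04 -0.01 0.3;0 0 0 -0.015 -0.08 -0.02 0.3;0 0 0 -0.02 -0.12 -0.03 0.3;0 0 0 -0.025 -0.16 -0.04 0.3;0 0 0 -0.03 -0.2 -0.05 0.3;0 0 0 -0.035 -0.24 -0.06 0.3;0 0 0 -0.04 -0.259 -0.07 0.3;0 0 0 -0.04 -0.259 -0.08 0.3;0 0 0 -0.04 -0.259 -0.08 0.3'
python3 - <<'E'
from plant import *
from scipy.spatial.transform import Rotation as R
import numpy as np,cv2
s=read_state();m=R.from_rotvec(s["ee_rot"]).as_matrix();print(np.degrees(np.arctan2(m[1,0],m[0,0])),s["eef_pos"],s["joints"],s["wrist_force"])
for n in("top","scene"):
    c=read_camera(n);np.savez(n+"1.npz",**c)
a=np.load("top1.npz")["img"][190:350,350:560,::-1];b=np.load("scene1.npz")["img"][90:250,180:390,::-1]
cv2.imwrite("pics/v1.png",np.hstack([cv2.resize(a,(400,305)),cv2.resize(b,(400,305))]))
E
```

```text
time_s: 1.77
eef_pos: [0.5043, -0.062, 0.2389]
ee_rot: [-1.537, -0.382, 0.382]
wrist_force: [1.3, -0.7, 0.3]
grip_width: 0.647
time_s: 2.52
eef_pos: [0.4635, -0.3191, 0.1568]
ee_rot: [-1.535, -0.379, 0.382]
wrist_force: [0.1, -0.0, -0.7]
grip_width: 0.65
27.796380117749028 [ 0.46354779 -0.31909836  0.15683786] [-6.44321311e-01  2.83594641e-01  2.04781831e+00  6.30902373e-05
  8.13347552e-01 -1.12950119e+00] [ 0.13439929 -0.02330234 -0.6953411 ]
```

View pics/v1.png

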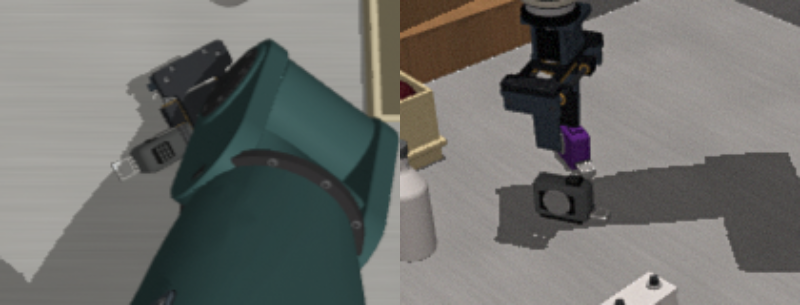

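```bash
python3 -m jog '0 0 0.3 0.002 -0.002 -0.03 0.3;0 0 0.3 0.002 -0.002 -0.06 0.3;0 0 0.3 0.002 -0.002 -0.09 0.3;0 0 0.3 0.002 -0.002 -0.11 0.3;0 0 0.3 0.002 -0.002 -0.12 0.3;0 0 0.3 0.002 -0.002 -0.12 0.3;0 0 0.3 0.002 -0.002 -0.12 0.3'; python3 -m jog '0 0 0 0 0 0 -1;0 0 0 0 0 0 -1;0 0 0 0 0 0 -1;0 0 0 0 0 0 -1;0 0 0 0 0 0 -1;0 0 0 0 0 0 -1' 30
```

```text
time_s: 3.2
eef_pos: [0.4675, -0.3207, 0.0397]
ee_rot: [-1.536, -0.387, 0.387]
wrist_force: [-0.2, -0.1, 0.8]
grip_width: 0.651
time_s: 3.7
eef_pos: [0.467, -0.3215, 0.0399]
ee_rot: [-1.537, -0.386, 0.386]
wrist_force: [-4.7, -0.6, 10.4]
grip_width: 0.391
```

```bash
python3 -m jog '0 0 0 0 0 0 -1;0 0 0 0 0 0 -1'; python3 -m jog '0 0 -6 0 0 0.03 -1;0 0 -12 0 0 0.06 -1;0 0 -18 0 0 0.08 -1;0 0 -25 0 0 0.08 -1;0 0 -25 0 0 0.08 -1;0 0 -25 0 0 0.08 -1'
python3 - <<'E'
from plant import *
from scipy.spatial.transform import Rotation as R
import numpy as np,cv2
s=read_state();m=R.from_rotvec(s["ee_rot"]).as_matrix();print(np.degrees(np.arctan2(m[1,0],m[0,0])),m[:,1],s["eef_pos"],s["joints"],s["wrist_force"])
E
```

```text
time_s: 3.87
eef_pos: [0.467, -0.3215, 0.0399]
ee_rot: [-1.537, -0.386, 0.386]
wrist_force: [-5.1, -1.3, 8.9]
grip_width: 0.395
time_s: 4.37
eef_pos: [0.4665, -0.3208, 0.1188]
ee_rot: [-1.57, -0.047, 0.047]
wrist_force: [-0.3, 0.1, -6.1]
grip_width: 0.396
3.4263871972081454 [-3.76635998e-04  2.24904628e-04 -9.99999904e-01] [ 0.46645947 -0.3207974   0.11878282] [-6.43591268e-01  3.48811108e-01  2.05094946e+00 -6.81950742e-05
  7.42268330e-01 -7.03342696e-01] [-0.34240064  0.06096165 -6.12773971]
```

```bash
python3 -m jog '0 0 0 0.007 0.04 0 -1;0 0 0 0.014 0.08 0 -1;0 0 0 0.021 0.12 0 -1;0 0 0 0.028 0.16 0 -1;0 0 0 0.035 0.2 0 -1;0 0 0 0.042 0.24 0 -1;0 0 0 0.049 0.28 0 -1;0 0 0 0.056 0.32 0 -1;0 0 0 0.063 0.36 0 -1;0 0 0 0.07 0.395 0 -1'; python3 -m jog '0 0 -0.3 0.002 0.01 -0.02 -1;0 0 -0.3 0.002 0.01 -0.03 -1;0 0 -0.3 0.002 0.01 -0.03 -1;0 0 -0.3 0.002 0.01 -0.03 -1'
python3 - <<'E'
from plant import *
from scipy.spatial.transform import Rotation as R
import numpy as np,cv2
s=read_state();m=R.from_rotvec(s["ee_rot"]).as_matrix();print(np.degrees(np.arctan2(m[1,0],m[0,0])),m[:,1],s["eef_pos"],s["joints"],s["wrist_force"])
for n in("top","scene"):
    c=read_camera(n);np.savez(n+"2.npz",**c)
a=np.load("top2.npz")["img"][160:300,200:360,::-1];b=np.load("scene2.npz")["img"][210:350,260:420,::-1]
cv2.imwrite("pics/v2.png",np.hstack([cv2.resize(a,(400,350),interpolation=2),cv2.resize(b,(400,350),interpolation=2)]))
E
```

```text
time_s: 5.2
eef_pos: [0.536, 0.0763, 0.118]
ee_rot: [-1.57, -0.047, 0.05]
wrist_force: [0.6, -0.5, -5.5]
grip_width: 0.394
time_s: 5.53
eef_pos: [0.5378, 0.0833, 0.0879]
ee_rot: [-1.571, -0.039, 0.044]
wrist_force: [0.5, -0.9, -5.9]
grip_width: 0.394
3.0327686242775154 [-2.95732053e-03 -4.18154102e-04 -9.99995540e-01] [0.53777192 0.08334578 0.0878756 ] [ 1.10970837e-01  3.75014093e-01  2.09636118e+00 -1.41266749e-04
  6.73202833e-01  5.81492289e-02] [ 0.52791324 -0.86497539 -5.91048388]
```

View pics/v2.png

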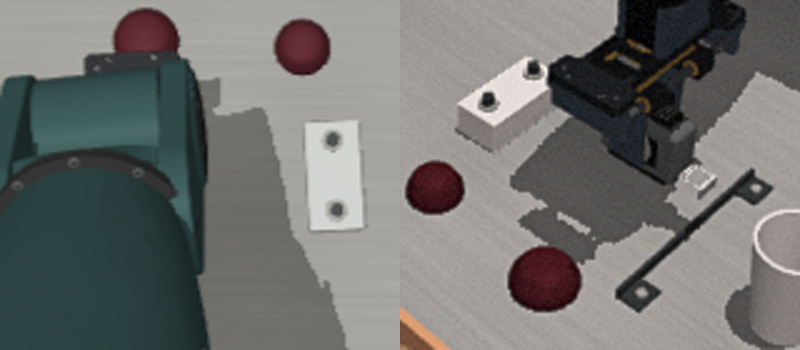

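```bash
python3 - <<'E'
from h import *
S=load("scene",2)
cv2.imwrite("pics/v3.png",cv2.resize(S["img"][255:325,350:430,::-1],(800,600) if 0 else (640,560),interpolation=cv2.INTER_NEAREST))
P=np.array([.5378,.0833]);a=np.array([-.053,.9986]);u=np.array([.9986,.053])
for dz in(0.048,):
  for k,o in((.068+.006,11),(.068+.006,-11)):
    print(proj(S,(*(P+a*k+u*o/1000),.016+dz)))
print(plane(S,(387.2,282),.064),plane(S,(381.2,288.8),.064))
E
```

```text
[380.11405491 285.42084906]
[386.16433781 280.14783488]
[0.52577675 0.16182821 0.064     ] [0.55111401 0.16594144 0.064     ]
```

View pics/v3.png

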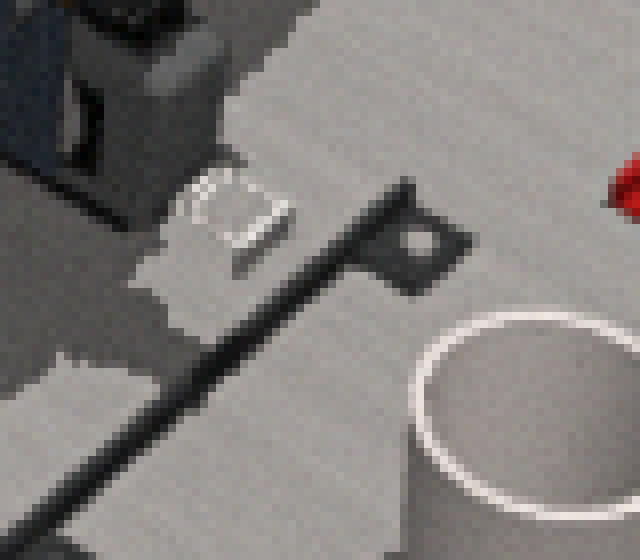

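```bash
python3 -m jog '0 0 0 0 0.006 -0.015 -1;0 0 0 0 0.006 -0.03 -1;0 0 0 0 0.006 -0.035 -1;0 0 0 0 0.006 -0.035 -1;0 0 0 0 0.006 -0.035 -1'
python3 - <<'E'
from plant import *
from scipy.spatial.transform import Rotation as R
from h import *
s=read_state();m=R.from_rotvec(s["ee_rot"]).as_matrix();print(np.degrees(np.arctan2(m[1,0],m[0,0])),m[:,1],s["eef_pos"],s["wrist_force"])
c=read_camera("scene");np.savez("scene3.npz",**c)
cv2.imwrite("pics/v4.png",cv2.resize(c["img"][255:325,350:430,::-1],(640,560),interpolation=cv2.INTER_NEAREST))
E
```

```text
time_s: 6.05
eef_pos: [0.5391, 0.0894, 0.0545]
ee_rot: [-1.57, -0.04, 0.04]
wrist_force: [-0.2, -0.4, -4.9]
grip_width: 0.395
2.8871358027200396 [ 7.44545901e-05 -2.96957475e-06 -9.99999997e-01] [0.53908907 0.08943582 0.05446143] [-0.20705809 -0.44752441 -4.89428407]
```

View pics/v4.png

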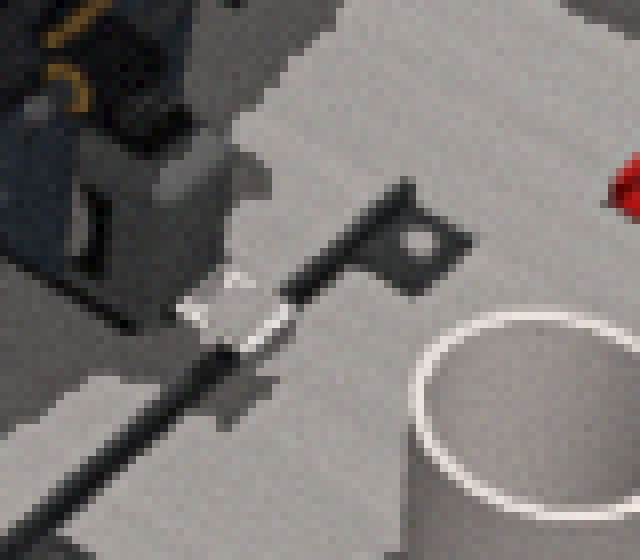

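```bash
python3 - <<'E'
from h import *
np.set_printoptions(precision=4,suppress=True)
S=load("scene",3)
print("tip",plane(S,(386.5,294),.0305),plane(S,(380,298.75),.0305))
g=S["img"].astype(float).mean(2)
for u in (362,365,368,371,391,394):
    col=g[255:325,u]; d=np.where(col<70)[0]+255; d=d[(d>270)]
    print(u,d.min(),d.max(),"far base",plane(S,(u,d.max()+.5),0),"near top",plane(S,(u,d.min()-.5),.011))
E
```

```text
tip [0.5271 0.165  0.0305] [0.5484 0.1641 0.0305]
362 271 315 far base [0.5907 0.1518 0.    ] near top [0.4917 0.0643 0.011 ]
365 271 312 far base [0.5794 0.1506 0.    ] near top [0.4866 0.0693 0.011 ]
368 271 310 far base [0.5702 0.1514 0.    ] near top [0.4815 0.0743 0.011 ]
371 271 307 far base [0.5586 0.1502 0.    ] near top [0.4765 0.0793 0.011 ]
391 286 289 far base [ 0.4828  0.1461 -0.    ] near top [0.4822 0.1442 0.011 ]
394 283 287 far base [0.4728 0.1469 0.    ] near top [0.4695 0.1429 0.011 ]
```

```bash
python3 -m jog '0 0 0.2 0 0 -0.005 -1;0 0 0.2 0 0 -0.01 -1;0 0 0.2 0 0 -0.0135 -1;0 0 0.2 0 0 -0.0135 -1;0 0 0.2 0 0 -0.0135 -1'
python3 - <<'E'
from plant import *
from scipy.spatial.transform import Rotation as R
from h import *
s=read_state();m=R.from_rotvec(s["ee_rot"]).as_matrix();print(np.degrees(np.arctan2(m[1,0],m[0,0])),m[:,1],s["eef_pos"],s["wrist_force"])
c=read_camera("scene");np.savez("scene4.npz",**c)
cv2.imwrite("pics/v5.png",cv2.resize(c["img"][255:325,350:430,::-1],(640,560),interpolation=cv2.INTER_NEAREST))
E
```

```text
time_s: 6.52
eef_pos: [0.5388, 0.0899, 0.0402]
ee_rot: [-1.57, -0.042, 0.043]
wrist_force: [-0.3, -0.3, -5.5]
grip_width: 0.395
3.1194393850699385 [-4.77835123e-04 -8.22110918e-05 -9.99999882e-01] [0.53876867 0.08993412 0.04021832] [-0.26617221 -0.3415182  -5.54746738]
```

View pics/v5.png

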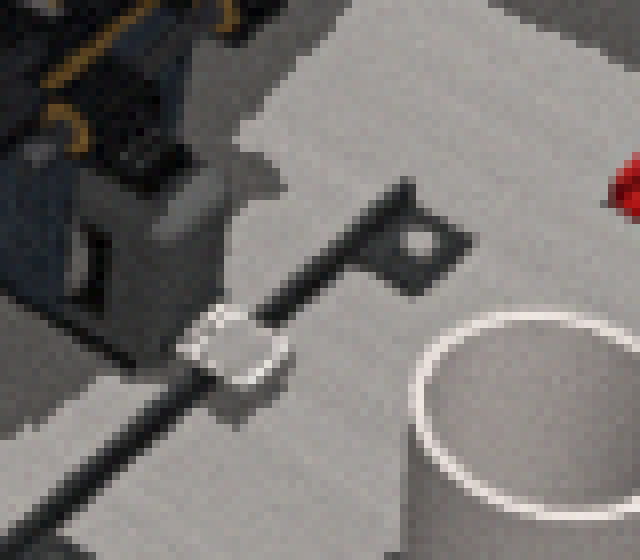

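```bash
python3 -m jog '0 0 0 0 0 -0.0005 -1;0 0 0 0.0004 -0.008 -0.0005 -1;0 0 0 0.0008 -0.016 -0.0005 -1;0 0 0 0.0014 -0.026 -0.0005 -1;0 0 0 0.002 -0.036 -0.0005 -1;0 0 0 0.0025 -0.046 -0.0005 -1;0 0 0 0.003 -0.056 -0.0005 -1;0 0 0 0.0036 -0.066 -0.0005 -1;0 0 0 0.0041 -0.076 -0.0005 -1;0 0 0 0.0041 -0.076 -0.0005 -1'
python3 - <<'E'
from plant import *
from scipy.spatial.transform import Rotation as R
from h import *
s=read_state();m=R.from_rotvec(s["ee_rot"]).as_matrix();print(np.degrees(np.arctan2(m[1,0],m[0,0])),m[:,1],s["eef_pos"],s["wrist_force"])
for n in("top","scene"):
    c=read_camera(n);np.savez(n+"5.npz",**c)
a=np.load("top5.npz")["img"][160:300,200:360,::-1];b=np.load("scene5.npz")["img"][210:350,260:420,::-1]
cv2.imwrite("pics/v6.png",np.hstack([cv2.resize(a,(400,350),interpolation=2),cv2.resize(b,(400,350),interpolation=2)]))
E
```

```text
time_s: 7.4
eef_pos: [0.5431, 0.0122, 0.04]
ee_rot: [-1.571, -0.042, 0.042]
wrist_force: [-0.7, 1.9, -5.3]
grip_width: 0.392
3.0432491180876267 [ 7.87928171e-05 -1.38030576e-04 -9.99999987e-01] [0.54310361 0.01221223 0.03995593] [-0.72187404  1.89891267 -5.34590306]
```

View pics/v6.png

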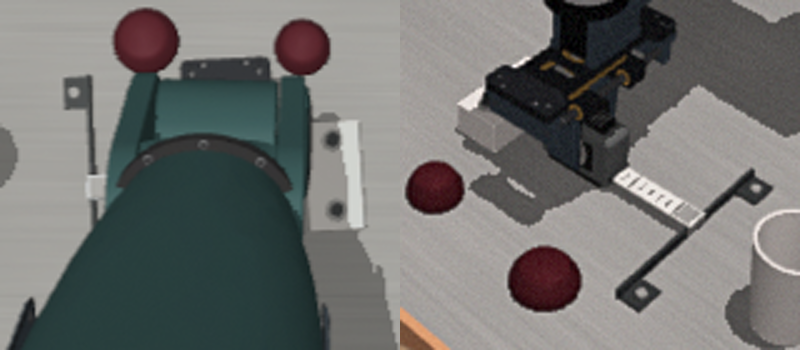

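```bash
python3 -m jog '0 0 0.1 0.0005 -0.008 0 -1;0 0 0.1 0.0009 -0.016 0 -1;0 0 0.1 0.0013 -0.024 0 -1;0 0 0.1 0.0013 -0.024 0 -1;0 0 0.1 0.0013 -0.024 0 -1'; for i in 1; do python3 -m jog '0 0 0 0.0001 -0.002 0 -1;0 0 0 0.0001 -0.002 0 -1'; done;  python3 -m jog '0 0 0 0.0001 -0.002 0 -1;0 0 0 0.0001 -0.002 0 -1'
```

```text
time_s: 7.92
eef_pos: [0.5443, -0.0105, 0.0399]
ee_rot: [-1.57, -0.043, 0.043]
wrist_force: [0.1, 1.2, -5.4]
grip_width: 0.387
time_s: 8.08
eef_pos: [0.5444, -0.0121, 0.0399]
ee_rot: [-1.57, -0.044, 0.044]
wrist_force: [0.2, 2.0, -5.2]
grip_width: 0.396
time_s: 8.25
eef_pos: [0.5445, -0.0141, 0.0399]
ee_rot: [-1.57, -0.044, 0.044]
wrist_force: [-0.5, -0.0, -4.6]
grip_width: 0.392
```

```bash
python3 -m jog '0 0 0 0.0001 -0.002 0 -1;0 0 0 0.0001 -0.002 0 -1';  python3 -m jog '0 0 0 0.0001 -0.002 0 -1;0 0 0 0.0001 -0.002 0 -1'; python3 - <<'E'
from plant import *
from h import *
c=read_camera("scene");np.savez("scene6.npz",**c)
cv2.imwrite("pics/v7.png",cv2.resize(c["img"][220:320,270:390,::-1],(720,600),interpolation=2))
E
```

```text
time_s: 8.42
eef_pos: [0.5446, -0.0162, 0.0399]
ee_rot: [-1.57, -0.044, 0.044]
wrist_force: [0.7, 1.3, -4.7]
grip_width: 0.391
time_s: 8.58
eef_pos: [0.5446, -0.0167, 0.04]
ee_rot: [-1.568, -0.043, 0.044]
wrist_force: [0.3, 22.5, -1.8]
grip_width: 0.39
```

View pics/v7.png

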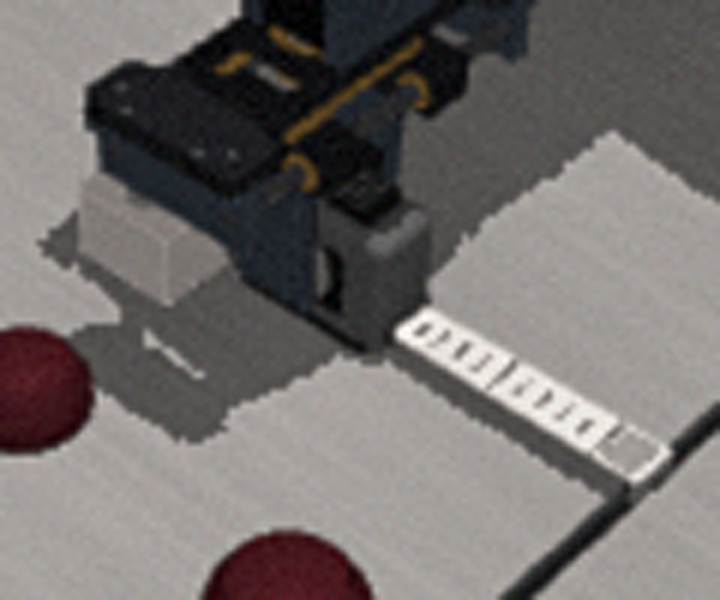

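```bash
python3 -m jog '0 0 0 0 0.0008 -0.0005 -1;0 0 0 0 0.0008 -0.001 -1;0 0 0 0 0.0008 -0.001 -1'; python3 -m jog '0 0 0 0 0 -0.001 -1;0 0 0 0 0 -0.001 -1;0 0 0 0 0 -0.001 -1'
```

```text
time_s: 8.88
eef_pos: [0.5447, -0.0167, 0.0398]
ee_rot: [-1.57, -0.043, 0.044]
wrist_force: [-7.4, 11.3, 18.4]
grip_width: 0.392
time_s: 9.13
eef_pos: [0.5447, -0.0168, 0.0394]
ee_rot: [-1.57, -0.043, 0.045]
wrist_force: [-12.3, 9.0, 32.2]
grip_width: 0.391
```

```bash
python3 -m jog '0 0 0 0 0 0.0012 -1;0 0 0 0 0 0.0012 -1'; python3 -m jog '0 0 0 0 0 0 -0.15;0 0 0 0 0 0 0;0 0 0 0 0 0 0.1;0 0 0 0 0 0 0.2;0 0 0 0 0 0 0.2';python3 -m jog '0 0 0 0 0 0.03 0.2;0 0 0 0 0 0.06 0.2;0 0 0 0 0 0.09 0.2;0 0 0 0 0 0.12 0.2;0 0 0 0 0 0.14 0.2;0 0 0 0 0 0.14 0.2'
python3 - <<'E'
from plant import *
from h import *
for n in("top","scene"):
    c=read_camera(n);np.savez(n+"7.npz",**c)
a=np.load("top7.npz")["img"][160:300,200:360,::-1];b=np.load("scene7.npz")["img"][220:320,275:390,::-1]
cv2.imwrite("pics/v8.png",np.hstack([cv2.resize(a,(400,350),interpolation=2),cv2.resize(b,(400,350),interpolation=2)]))
E
```

```text
time_s: 9.3
eef_pos: [0.5447, -0.0168, 0.0395]
ee_rot: [-1.57, -0.044, 0.044]
wrist_force: [-0.9, 8.2, 0.2]
grip_width: 0.392
time_s: 9.72
eef_pos: [0.5448, -0.0174, 0.0392]
ee_rot: [-1.57, -0.044, 0.044]
wrist_force: [-0.0, 0.2, 0.3]
grip_width: 0.599
time_s: 10.22
eef_pos: [0.5468, -0.0175, 0.1834]
ee_rot: [-1.571, -0.049, 0.039]
wrist_force: [0.8, -1.4, 0.6]
grip_width: 0.6
```

View pics/v8.png

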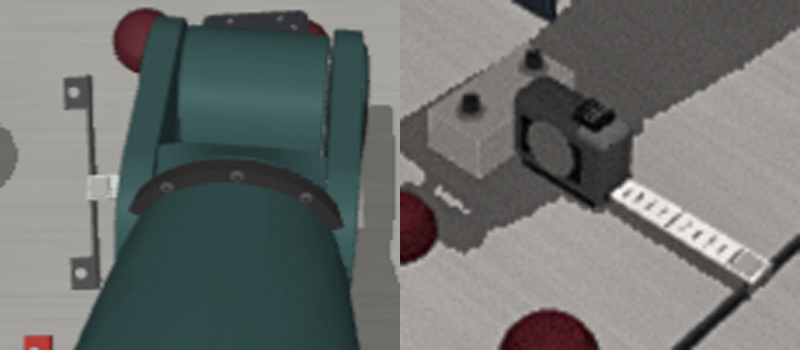

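```bash
python3 -m jog '0 0 0 0 -0.04 0.02 0;0 0 0 0 -0.08 0.02 -1;0 0 0 0 -0.12 0.02 -1;0 0 0 0 -0.16 0.02 -1;0 0 0 0 -0.2 0.02 -1;0 0 0 0 -0.24 0.02 -1;0 0 0 0 -0.28 0.02 -1;0 0 0 0 -0.3 0.02 -1;0 0 0 0 -0.3 0.02 -1'
python3 - <<'E'
from plant import *
from h import *
for n in("top","scene"):
    c=read_camera(n);np.savez(n+"8.npz",**c)
a=np.load("top8.npz")["img"][150:290,210:360,::-1];b=np.load("scene8.npz")["img"][220:320,275:390,::-1]
cv2.imwrite("pics/v9.png",cv2.resize(a,(750,600) if 0 else (640,597),interpolation=2))
E
```

```text
time_s: 11.07
eef_pos: [0.5439, -0.3208, 0.1973]
ee_rot: [-1.57, -0.041, 0.043]
wrist_force: [-0.8, -0.1, -0.2]
grip_width: 0.005
```

View pics/v9.png

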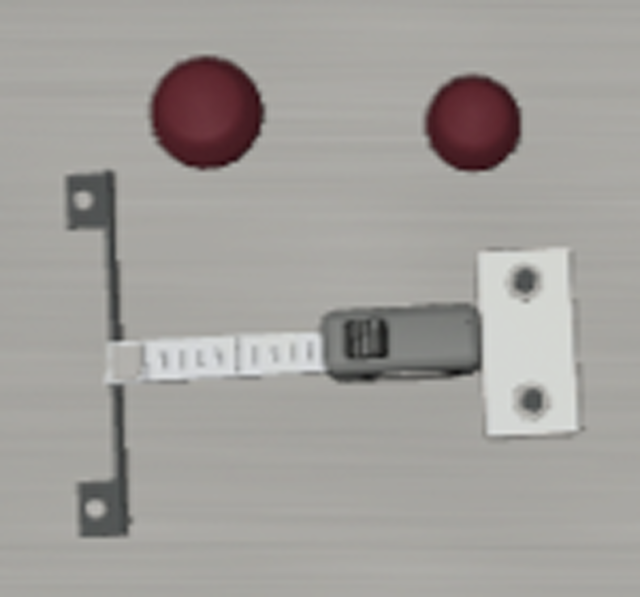

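```bash
python3 - <<'E'
from h import *
np.set_printoptions(precision=4,suppress=True)
T=load("top",8);S=load("scene",8);t=T["img"].astype(float).mean(2)
m=np.zeros(t.shape,np.uint8);m[227:242,233:286]=(t[227:242,233:286]>165)
P=[]
for u in range(243,284):
    w=np.clip(t[222:246,u]-150,0,None); P.append((u,(w*np.arange(222,246)).sum()/w.sum()))
l=cv2.fitLine(np.float32(P),cv2.DIST_HUBER,0,.01,.01).ravel()
f=lambda u:(u,l[3]+(u-l[2])*l[1]/l[0])
A=plane(T,f(243),.016);B=plane(T,f(284),.016);d=A-B;print("blade yaw",np.degrees(np.arctan2(d[1],d[0])),A,B)
x0,y0=290,224
k=(t[222:240,288:304]<60).astype(np.uint8);n,_,s,c=cv2.connectedComponentsWithStats(k);print(s[1:].tolist(),c[1:]+[288,222])
print("lock",plane(T,(295.8,229.7),.068))
# scene lock
g=S["img"].astype(float).mean(2)
cv2.imwrite("pics/v10.png",cv2.resize(S["img"][235:285,310:370,::-1],(720,600),interpolation=0))
P=np.array([.5447,-.0168]);a=np.array([-.053,.9986]);print("lock by robot",P+a*.024, "by butt", np.array([.5447,-.0541])+a*.060)
E
```

```text
blade yaw 91.9367463161822 [0.5386 0.1291 0.016 ] [0.5418 0.0344 0.016 ]
[[8, 3, 5, 9, 18], [3, 4, 2, 8, 12], [6, 6, 1, 2, 2], [6, 11, 1, 1, 1], [2, 15, 9, 2, 9]] [[299.     229.8333]
 [291.4167 229.8333]
 [294.     228.5   ]
 [294.     233.    ]
 [294.     237.8889]]
lock [0.5423 0.0049 0.068 ]
lock by robot [0.5434 0.0072] by butt [0.5415 0.0058]
```

View pics/v10.png

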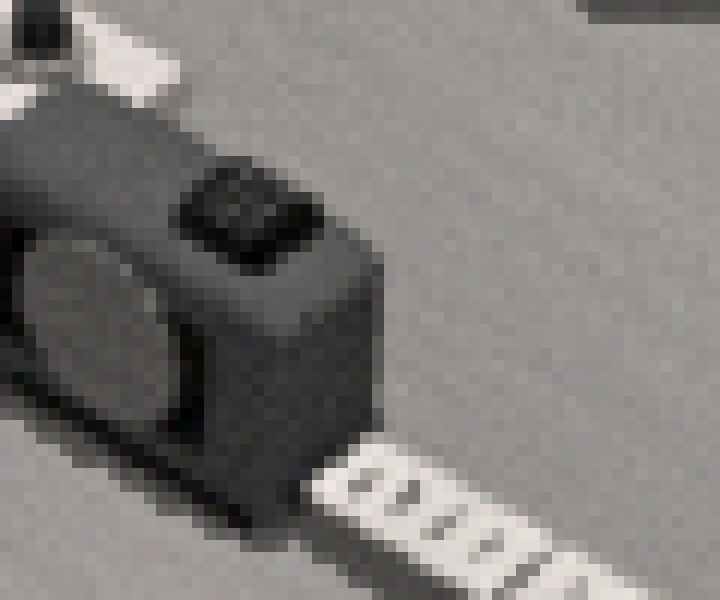

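```bash
python3 - <<'E'
from h import *
T=load("top",8);S=load("scene",8);t=T["img"].astype(float).mean(2)
print(np.round(t[222:246:1,255]).tolist())
def axis(c,P,z,n):
    l=cv2.fitLine(np.float32(P),cv2.DIST_HUBER,0,.01,.01).ravel();p=l[2:]-25*l[:2];q=l[2:]+25*l[:2]
    A=plane(c,p,z);B=plane(c,q,z);d=A-B; d=d if d[1]>0 else -d
    res=np.std((np.float32(P)-l[2:])@[-l[1],l[0]])
    print(n,"yaw",np.degrees(np.arctan2(d[1],d[0])).round(2),"res",res.round(2))
def cross(col,lo,thr,up):
    # subpixel threshold crossing
    for i in range(len(col)-1):
        if (col[i]-thr)*(col[i+1]-thr)<=0 and ((col[i+1]>col[i])==up): return lo+i+(thr-col[i])/(col[i+1]-col[i])
up=[];dn=[]
for u in range(246,283):
    col=t[222:246,u];pk=col.max()
    a=cross(col,222,170,True);b=cross(col[::-1],0,170,True)
    if a and b: up.append((u,a));dn.append((u,245-b))
axis(T,up,.016,"blade +x edge");axis(T,dn,.016,"blade -x edge");axis(T,[(p[0],(p[1]+q[1])/2) for p,q in zip(up,dn)],.016,"mid")
e1=[(u,cross(t[214:228,u],214,118,False)) for u in range(292,318)];e1=[p for p in e1 if p[1]]
axis(T,e1,.061,"case +x edge")
# stop face line and rail from image 8
sf=[(cross(t[v,316:330],316,170,True),v) for v in list(range(211,219))+list(range(242,250))];sf=[p for p in sf if p[0]]
axis(T,[p for p in sf],.036,"stop face(near)");
sf=[(cross(t[v,340:352],340,180,False),v) for v in range(211,249)];sf=[p for p in sf if p[0]]
axis(T,sf,.036,"stop far edge")
P=[]
for v in list(range(206,226))+list(range(243,260)):
    k=np.clip(np.median(t[v,222:252])-t[v,226:247]-15,0,None);P.append(((k*np.arange(226,247)).sum()/k.sum(),v))
axis(T,P,.011,"rail")
P0=[plane(S,p,.016) for p in ((0,0),)]
# scene blade edges
g=S["img"].astype(float).mean(2)
E
```

```text
[165.0, 165.0, 164.0, 165.0, 166.0, 164.0, 166.0, 200.0, 213.0, 214.0, 214.0, 214.0, 214.0, 214.0, 214.0, 214.0, 196.0, 171.0, 165.0, 163.0, 162.0, 162.0, 164.0, 162.0]
blade +x edge yaw 92.6 res 0.17
blade -x edge yaw 92.54 res 0.35
mid yaw 92.55 res 0.23
case +x edge yaw 93.49 res 0.16
stop face(near) yaw 3.02 res 0.18
stop far edge yaw 3.23 res 0.11
rail yaw 3.25 res 0.11
```

```bash
python3 -m jog '0 0 0 0 0.04 0 -1;0 0 0 0 0.08 0 -1;0 0 0 0 0.12 0 -1;0 0 0 0 0.16 0 -1;0 0 0 0 0.2 0 -1;0 0 0 0 0.24 0 -1;0 0 0 0 0.28 0 -1;0 0 0 -0.001 0.31 -0.02 -1;0 0 0 -0.001 0.326 -0.05 -1;0 0 0 -0.001 0.326 -0.08 -1';python3 -m jog '0 0 0 0 0 -0.01 -1;0 0 0 0 0 -0.017 -1;0 0 0 0 0 -0.017 -1;0 0 0 0 0 -0.017 -1'
python3 - <<'E'
from plant import *
from h import *
c=read_camera("scene");np.savez("scene9.npz",**c)
cv2.imwrite("pics/v11.png",cv2.resize(c["img"][220:300,300:396,::-1],(720,600),interpolation=2))
E
```

```text
time_s: 12.0
eef_pos: [0.543, 0.0127, 0.1183]
ee_rot: [-1.57, -0.048, 0.046]
wrist_force: [0.8, -0.5, -1.0]
grip_width: 0.002
time_s: 12.33
eef_pos: [0.544, 0.0085, 0.1028]
ee_rot: [-1.57, -0.044, 0.043]
wrist_force: [-0.6, -0.1, 0.3]
grip_width: 0.003
```

View pics/v11.png

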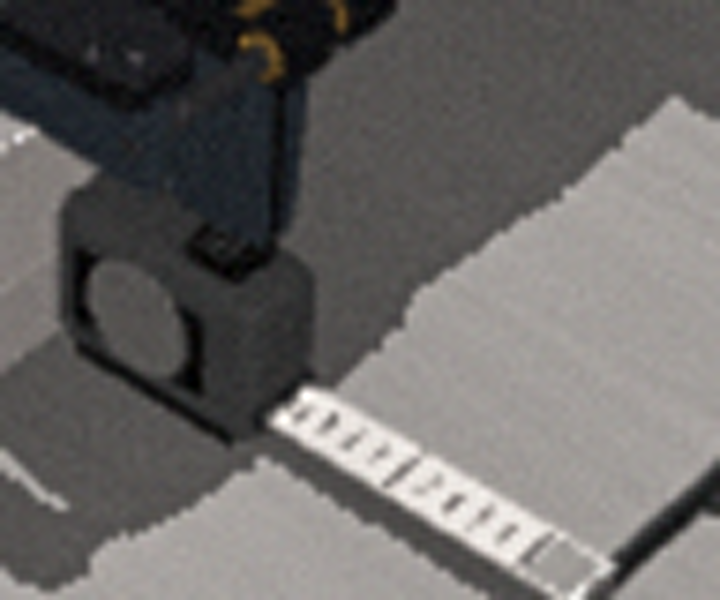

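```bash
python3 -m jog '0 0 0 -0.0005 -0.002 -0.004 -1;0 0 0 -0.0005 -0.002 -0.008 -1;0 0 0 -0.0005 -0.002 -0.01 -1;0 0 0 -0.0005 -0.002 -0.01 -1';python3 -m jog '0 0 0 0 0 -0.001 -1;0 0 0 0 0 -0.002 -1;0 0 0 0 0 -0.002 -1';python3 -m jog '0 0 0 0 0 -0.001 -1;0 0 0 0 0 -0.002 -1;0 0 0 0 0 -0.002 -1'
```

```text
time_s: 12.72
eef_pos: [0.5433, 0.0065, 0.0921]
ee_rot: [-1.57, -0.044, 0.044]
wrist_force: [-0.2, -0.6, 0.2]
grip_width: 0.009
time_s: 12.97
eef_pos: [0.5433, 0.0067, 0.0902]
ee_rot: [-1.57, -0.044, 0.044]
wrist_force: [-0.5, -1.4, 1.8]
grip_width: 0.007
time_s: 13.22
eef_pos: [0.5434, 0.0067, 0.0883]
ee_rot: [-1.57, -0.044, 0.044]
wrist_force: [-0.5, -1.9, 4.6]
grip_width: 0.004
```

```bash
python3 -m jog '0 0 0 0 0 -0.001 -1;0 0 0 0 0 -0.001 -1';python3 -m jog '0 0 0 0 0 -0.001 -1;0 0 0 0 0 -0.001 -1'
```

```text
time_s: 13.38
eef_pos: [0.5439, 0.0068, 0.0881]
ee_rot: [-1.57, -0.045, 0.043]
wrist_force: [-5.8, -0.3, 18.9]
grip_width: 0.004
time_s: 13.55
eef_pos: [0.5445, 0.0069, 0.088]
ee_rot: [-1.57, -0.045, 0.042]
wrist_force: [-7.5, 0.6, 32.7]
grip_width: 0.005
```

```bash
python3 -m jog '0 0 0 0 0 0.003 -1;0 0 0 0 0 0.02 -1;0 0 0 0 0 0.05 -1;0 0 0 0 0 0.08 -1;0 0 0 0 0 0.1 -1;0 0 0 0 -0.04 0.11 -1;0 0 0 0 -0.08 0.11 -1;0 0 0 0 -0.12 0.11 -1;0 0 0 0 -0.16 0.11 -1;0 0 0 0 -0.2 0.11 -1';python3 -m jog '0 0 0 0 -0.04 0 -1;0 0 0 0 -0.08 0 -1;0 0 0 0 -0.12 0 -1;0 0 0 0 -0.12 0 -1;0 0 0 0 -0.12 0 -1'
python3 - <<'E'
from plant import *
from h import *
for n in("top","scene"):
    c=read_camera(n);np.savez(n+"10.npz",**c)
a=np.load("top10.npz")["img"][150:290,210:360,::-1];b=np.load("scene10.npz")["img"][235:285,310:370,::-1];b0=np.load("scene8.npz")["img"][235:285,310:370,::-1]
f=lambda x:cv2.resize(x,(360,300),interpolation=2)
cv2.imwrite("pics/v12.png",np.hstack([cv2.resize(a,(430,400),interpolation=2),cv2.resize(np.vstack([f(b0),f(b)]),(240,400))]))
t=np.load("top10.npz")["img"].astype(int);o=np.load("top8.npz")["img"].astype(int);d=np.abs(t-o).sum(2);print((d[140:290,120:362]>60).sum(),np.argwhere(d[140:290,120:362]>60)[:20].tolist())
o=np.load("top0.npz")["img"].astype(int)
for roi in((160,245,195,275),(160,305,195,335),(200,155,240,198)): print((np.abs(t-o).sum(2)[roi[0]:roi[2],roi[1]:roi[3]]>60).sum())
E
```

```text
time_s: 14.38
eef_pos: [0.5427, -0.1949, 0.1961]
ee_rot: [-1.57, -0.044, 0.044]
wrist_force: [1.5, 0.9, -0.0]
grip_width: 0.002
time_s: 14.8
eef_pos: [0.5427, -0.3148, 0.1956]
ee_rot: [-1.57, -0.042, 0.042]
wrist_force: [1.1, 0.9, 0.5]
grip_width: 0.005
19 [[84, 177], [84, 178], [84, 179], [85, 177], [85, 180], [86, 177], [88, 180], [89, 180], [90, 177], [90, 180], [91, 114], [91, 177], [91, 180], [92, 114], [92, 175], [93, 114], [93, 178], [94, 114], [97, 164]]
499
651
1251
```

View pics/v12.png

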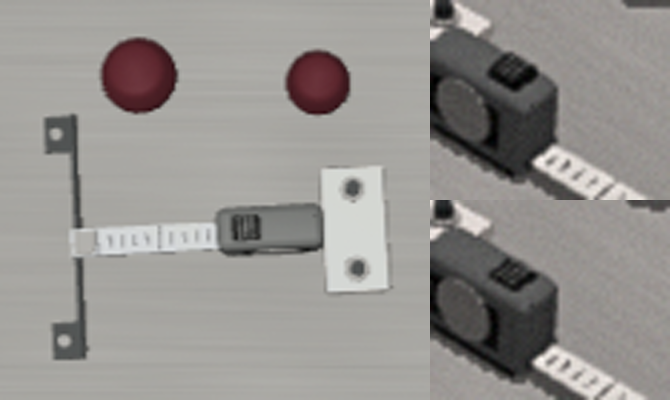

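```bash
python3 - <<'E'
from h import *
for i in (0,8,10):
    T=load("top",i)["img"].astype(float);t=T.mean(2)
    r=(T[:,:,0]-T[:,:,1]>35).astype(np.uint8)
    out=[]
    for x0,x1 in((240,282),(300,340)):
        p=np.argwhere(r[155:200,x0:x1]);out.append((p.mean(0)+[155,x0]).round(2).tolist())
    print(i,out)
for i in(8,10):
    t=load("top",i)["img"].astype(float).mean(2);print(i,np.round(t[230:239,230:248]).astype(int).tolist()[::2]);print(np.round(t[226:238:3,314:332]).astype(int).tolist())
a,b=[load("scene",i)["img"][270:300,370:405,::-1] for i in(8,10)]
cv2.imwrite("pics/v13.png",np.hstack([cv2.resize(x,(390,334),interpolation=0) for x in(a,b)]))
a,b,c=[load(n,i)["img"] for n,i in(("top",0),("top",8),("top",10))]
cv2.imwrite("pics/v14.png",np.hstack([cv2.resize(x[195:245,150:200,::-1],(260,260)) for x in(a,b,c)]))
E
```

```text
0 [[175.59, 256.38], [177.45, 320.01]]
8 [[175.96, 257.67], [178.59, 320.33]]
10 [[175.96, 257.7], [178.59, 320.36]]
8 [[162, 162, 162, 162, 167, 176, 178, 175, 198, 209, 204, 201, 190, 183, 202, 210, 211, 211], [164, 164, 163, 163, 169, 189, 181, 173, 176, 175, 175, 175, 168, 151, 198, 213, 214, 198], [166, 166, 165, 165, 170, 183, 177, 172, 175, 176, 176, 175, 168, 152, 198, 214, 214, 212], [166, 165, 166, 166, 169, 188, 181, 172, 176, 175, 176, 175, 168, 175, 181, 205, 214, 214], [166, 166, 166, 166, 183, 200, 183, 168, 171, 171, 168, 167, 185, 186, 183, 205, 214, 214]]
[[124, 124, 123, 123, 123, 120, 111, 99, 97, 193, 212, 212, 212, 212, 213, 213, 213, 212], [127, 128, 127, 128, 127, 127, 116, 104, 94, 192, 213, 212, 212, 212, 212, 212, 213, 213], [132, 132, 131, 131, 132, 132, 124, 108, 89, 192, 212, 212, 212, 212, 213, 213, 212, 212], [103, 103, 100, 99, 98, 96, 86, 68, 75, 190, 212, 213, 213, 213, 213, 212, 212, 212]]
10 [[162, 162, 162, 162, 182, 183, 178, 175, 198, 209, 204, 201, 191, 183, 202, 211, 211, 212], [164, 164, 164, 164, 193, 199, 181, 173, 176, 176, 176, 175, 168, 152, 198, 214, 214, 198], [166, 166, 165, 165, 194, 199, 182, 173, 176, 176, 176, 175, 168, 152, 199, 214, 214, 212], [166, 166, 166, 166, 177, 191, 181, 173, 176, 176, 176, 176, 169, 175, 182, 205, 214, 215], [166, 166, 166, 166, 177, 198, 184, 169, 171, 172, 168, 167, 185, 187, 183, 206, 214, 214]]
[[124, 124, 124, 124, 124, 120, 111, 100, 98, 193, 213, 213, 213, 213, 213, 213, 213, 213], [128, 128, 128, 127, 128, 127, 117, 103, 94, 193, 213, 213, 213, 213, 213, 213, 213, 213], [132, 132, 132, 132, 132, 132, 124, 109, 89, 192, 213, 213, 213, 213, 213, 213, 213, 213], [104, 103, 101, 99, 98, 97, 88, 68, 76, 190, 213, 213, 213, 213, 213, 213, 213, 213]]
```

View pics/v13.png

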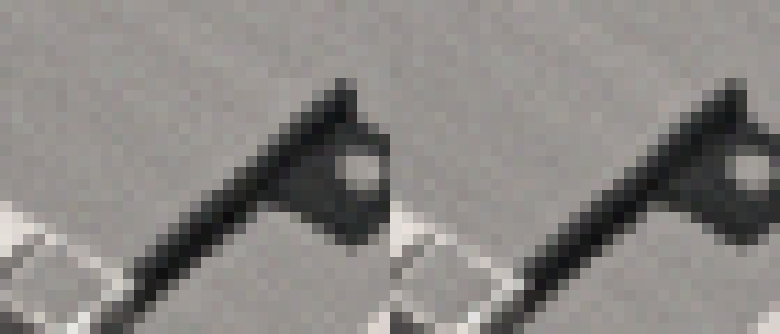

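View pics/v14.png

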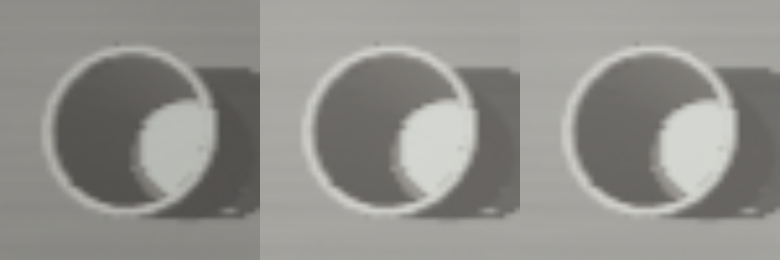

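```bash
python3 -c "
from plant import *
print(read_state()['time_s']);print(close_job())"
```

```text
14.9
the job is handed in; nothing more can be done
None
```

The bay is measured. The tape is hooked over the far side of the dark rail, its back against the white stop block, and the lock is pressed down. I handed the job in at 14.9 s of the 43 s allowed.

**What I did:** I gripped the grey tape by its sides and turned it square. I lowered its hook about 13 mm beyond the rail's far side and backed the case away with the blade drawing out. At the stop I felt contact (22 N on the wrist). I set the case down, released it, and pressed the lock with the closed fingertips until it stopped hard at 33 N.

**Last checks:**
- **Hook:** it is still over the rail in both views, and the case did not move when the lock was pressed. A few pixels at the hook's outer edge changed by less than one pixel.
- **Squareness:** the blade reads 92.6° and the case edge 93.5°. Square to the rail is 93.2°, so they agree within about 0.6°.
- **Lock:** the fingertips bottomed out at about 63 mm above the table, the expected height when locked. The pictures show the pad lower than before.
- **Potatoes and beaker:** nothing touched them, and they look unmoved. The potatoes' mask centres differ by about 1 pixel from the first picture. I put that down to its darker exposure, since they did not change between the last two pictures.

**Disagreement:** heights measured for the tape and the stop's bolts came out about 3 to 7 mm lower than the given sizes. The two cameras also differed by a few mm on the rail's position, so I added hook clearance and found the stop by contact.

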